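# Lever the tight cover out of the valve block

### The arm

A 6-joint arm with a two-finger parallel gripper is mounted at the origin on the work surface. World frame = base frame: x ahead of the robot, y to its left, z up, the work surface at z = 0. Lengths are in mm, angles in degrees, forces in N, time in s.
With the tool pointing down it reaches from about 350 to 850 mm from the base axis. Payload 8.1 kg.
Tool frame: the origin (TCP) lies midway between the tips of the shut fingers; the grasp point (between the pads) lies 19 mm behind it; z points along the fingers, y is the line along which they close (so a half turn about z gives the same grasp; the last joint's range is limited). The gripper opens to 85 mm and grips with 20 to 120 N. Pads are 22 mm wide; open, the fingers measure 114 mm over their backs; the gripper's body (76 mm by 85 mm) begins 54 mm behind the grasp point. The pads swing forward as they close: fully open they stand 13 mm farther back than shut.
Start: joints at [-68.434, 7.471, 85.268, -0, 87.261, -4.893], TCP at [267.356, -537.146, 231.292] pointing down, gripper open.
Joint ranges: [-169.43, 169.43], [-51.17, 129.36], [1.28, 143.12], [-76.62, 256.62], [0, 156.53], [-152.29, 152.29]. Speed limits (degrees/s): [136.94, 136.94, 159.86, 180, 180, 180].

### API

Orientations are given as [roll, pitch, yaw] about the fixed x, y, z axes, in that order (R = Rz(yaw) Ry(pitch) Rx(roll)).
In Python, from bench import sense, snapshot, order, finder gives the robot as it stands.
- The arm moves only by the tool send_rows, never from a script. Its argument "steps" is a list of rows, each a list of 2 entries, a list of its own where there are three numbers: the shift along the world's x, y, z in units of 30 mm (1.0 is 30 mm), then the turn, a rotation vector about the world's x, y, z in rad. In form: [[[dx, dy, dz], [wx, wy, wz]], ...]. A call has 1 to 10 rows; each row is the pose to reach, as a shift and turn from the pose commanded when the call began; what a row does not reach only later rows make up. A row lasts 1/8 s, in which the tool goes at most 62.5 mm and 10.7 degrees, less where a joint would pass 70% of its speed; a pose out of reach is approached as far as the arm can. A call with a gripper value outside its range is refused whole. "fingers" is the closure, from 0 (fully open) to 1 (shut), set as the call begins (left out, the last holds). The fingers move at their own pace and stop on an object; "squeeze" is the grip in N (left out, the last holds). Time passes only in rows, so rows that repeat a pose let the fingers close. It gives the time, the measured TCP pose, the force, the opening and the grip force at its end, in the units of the state.
- sense(): the state, without advancing time (a new reading comes with each control period).
- snapshot(name): name is "scene" or "top" or "wrist"; returns a dict with "img" (420x560x3 uint8, red, green, blue), "K" (3x3 intrinsics, pixels), "pose" (4x4, takes a point from camera to world coordinates). Camera axes: x right, y up, looking along -z (the intrinsics and any distortion apply to the point x, -y, -z); pixel columns grow to the right and rows downward; lengths in mm; the calibration is good to about 2 mm. The wrist camera is an equidistant fisheye: a pixel r from the principal point sees the ray r / f radians off the axis. A picture is of the moment at which its call begins. There is no depth.
- order.hand_in(): hands the job in; it is judged then, once.
Trained networks look in the newest picture that a camera, given by its name, has taken for a name from the list of things; names that differ only in an ending like _2 or _b are one class to them, and where a whole thing is asked for, a point or a joint stands for the part that bears it (a point fixed in the world has none). Each returns a list of dicts, best first, with "confidence" (0 to 1); they miss things now and then, are a little off and sometimes report something else, mostly with a low value. They report only what shows in the picture. A call takes as long as a camera call. They do not tell look-alikes from the thing itself.
- finder.find_in(label, camera): "box" ([left, top, width, height] as shares, 0 to 1, of the picture: columns of its width, rows of its height, round what is visible of it).
- finder.trace(label, camera): "mask" (420x560 bool, what is visible of it) and "box" ([left, top, width, height] as shares, 0 to 1, of the picture: columns of its width, rows of its height, round what is visible of it).
- finder.pinpoint(label, camera): "at" ([column, row] as shares, 0 to 1, of the picture: columns of its width, rows of its height: a listed point, or the origin of a listed thing).
The state is a dict: "time": time; "joint_pos": joint angles; "qd": joint speeds; "joint_efforts": joint torques, N m; "tool_pos": TCP position; "tcp_rot": TCP orientation; "ft_force": force on the tool from outside, world axes, zero at the start; "wrist_torque": the same for the moment, N m; "finger_gap": finger opening in mm; "grip_force": force on a finger pad.
Only numpy, scipy, OpenCV 4.12 (cv2) and the standard library are available. Lean on these libraries where they do the work, as an engineer would, in place of code of your own. Each camera call takes 0.05 s, during which the arm holds its last target. There are 200 camera calls.

### The job

The green cover is pressed tight into the aluminium valve block. Take the red pry bar, put its blade over the block's steel cross rod and under the cover's lip, and lever the cover up until it comes loose; then lay the bar back on its black rest and put the cover in the blue tray. Leave everything else where it is.

Things in the scene. Friction and masses are not known exactly. Their poses are not given: they have to be found in the camera images.
- block: Aluminium valve block fixed to the bench, 97 mm high, 80 mm wide (y), from x=-65 (prying side) to x=+50 mm. Origin: on the bench below the cover's centre. The cover's recess has walls 24.5 to 40 mm either side (y) and behind it, 1 mm lower than the pressed-in cover's top. Brass ports stick out 25 mm on both y sides at 35 mm height, 22 mm wide, x=20 mm.
- fulcrum (a point): Fulcrum: middle of the top of a fixed level steel rod, 8 mm thick, 49 mm free length, 85 mm above the bench. x points level towards the cover, y along the rod, z up. The lip starts 24 mm along +x, its underside 3 mm higher than this point. The block ends 6 mm beyond (-x). The slot floor is 25 mm lower; under the lip it is 38 mm wide (y) and 14 mm deep (x) up to the stem.
- cover_center (a point): Centre of the green cover's plate, 70 (x) x 46 (y) x 10 mm, about 80 g; axes as the block's, lip at x=-35 mm. A stem (12 x 20 mm, at x=-15) reaches 16 mm below the plate, and two spring pads in the block squeeze it: about 20 to 45 N to lift. Levered at the lip, the cover tilts about its far edge.
- cover_lip (a point): Middle of the lip's lower edge (x=-35 mm from the plate's centre, on its underside), 88 mm up when pressed in. Once it has risen some 11 to 13 mm the pads snap in under the stem: the cover then stays up, tilted 9 degrees, the lip end 9 mm proud of the walls, where fingertips just above the walls can grip its two side faces (46 mm apart) and lift it out freely.
- bar_grip (a point): Grip point of the pry bar, on its centre line. x runs to the tip, z is its upper side (alike below). Red handle 20 mm wide (y), 14 mm thick, from x=-70 to +60 mm; then a flat steel blade 14 mm wide, 4 mm thick, to the tip at x=130 mm. About 0.2 kg, balanced within 35 mm of this point, towards the blade. Starts level on its rest.
- bar_tip (a point): Tip of the bar's blade, 130 mm from the grip point along the bar's x.
- rest_seat (a point): Where the bar's grip point lies when the bar is on its black rest, 52 mm above the bench; x along the bar, to its tip. Fixed rest: base plate 160 x 60 x 8 mm, two forked posts at x=-58 and +45 mm, each 14 mm long (x); seats 45 mm above the bench, prongs 28 mm apart inside, rising to 57 mm.
- tray_in (a point): Centre of the inner floor (about 4 mm above the bench) of the fixed open blue tray, 150 x 150 mm outside, walls 25 mm high and 4 mm thick.
Not all that is in view belongs to the job. Leave any pink look-alike of the part that bears bar_grip alone.

How it is judged:
By the outcome, as a careful person would: the job done as asked, in the order asked, and still so for the second after the job is handed in, with the robot touching nothing.
It also fails if it takes over 72 s, if anything falls off the work surface, if the arm or the gripper's body presses on something with over 40 N, if the wrist force passes 120 N, or if a joint passes its speed limit or range.

## Working session

There is one attempt and no reset: what is moved stays moved. The work goes in short steps, Python scripts to look and compute and a tool call to move; the robot and the scene stay as the last step left them, time stands still between calls to the robot, and variables do not carry over. Pictures are saved under pics/ and viewed, at most 10 in all, crops included, and the job is handed in when it is done.

Besides the shell and the picture viewer there is one more tool, called as name(argument=value, ...) on one line, values as JSON. send_rows: Moves the arm, as the interface text tells. Its arguments: {"type":"object","properties":{"steps":{"type":"array"},"fingers":{"type":"number"},"squeeze":{"type":"number"}},"required":["steps"]}

```bash
mkdir -p pics; cat > h.py <<'E'
import numpy as np, cv2
from bench import sense, snapshot, order, finder
def ray(s,px,fish=False):
    K=np.array(s["K"]);P=np.array(s["pose"])
    x=(px[0]-K[0,2])/K[0,0];y=(px[1]-K[1,2])/K[1,1]
    if fish:
        r=np.hypot(x,y);k=np.sin(r)/max(r,1e-9);d=np.array([x*k,-y*k,-np.cos(r)])
    else: d=np.array([x,-y,-1.])
    d=P[:3,:3]@d
    return P[:3,3],d/np.linalg.norm(d)
def atz(s,px,z,fish=False):
    o,d=ray(s,px,fish);return o+d*(z-o[2])/d[2]
def proj(s,p,fish=False):
    K=np.array(s["K"]);P=np.array(s["pose"]);q=P[:3,:3].T@(np.array(p)-P[:3,3]);v=np.array([q[0],-q[1],-q[2]])
    if fish:
        r=np.hypot(v[0],v[1]);t=np.arctan2(r,v[2]);u=v[:2]/max(r,1e-9)*t
    else: u=v[:2]/v[2]
    return np.array([K[0,0]*u[0]+K[0,2],K[1,1]*u[1]+K[1,2]])
def save(s,n): cv2.imwrite(f"pics/{n}.png",s["img"][:,:,::-1])
E
python3 - <<'E'
from h import *
S={n:snapshot(n) for n in("scene","top","wrist")}
im=np.hstack([S["scene"]["img"],S["top"]["img"]]);
for n in S: save(S[n],n+"0")
Z={"fulcrum":85,"cover_center":93,"cover_lip":88,"bar_grip":52,"bar_tip":52,"rest_seat":52,"tray_in":4,"block":0}
for n in("top","scene"):
  for l in Z:
    for r in finder.pinpoint(l,n)[:3]:
      px=np.array(r["at"])*[560,420]; print(n,l,round(r["confidence"],2),px.round(0),atz(S[n],px,Z[l]).round(1))
print(np.array(S["top"]["pose"]).round(2),np.array(S["scene"]["pose"]).round(2),S["top"]["K"])
E
```

```text
top fulcrum 0.94 [241. 195.] [575.3  15.6  85. ]
top cover_lip 0.78 [235. 190.] [592.6  35.1  88. ]
top bar_grip 0.88 [430. 244.] [ 422.2 -603.4   52. ]
top bar_grip 0.76 [339. 261.] [ 362.8 -306.    52. ]
top bar_grip 0.6 [343. 204.] [ 551.1 -320.6   52. ]
top bar_tip 0.89 [307. 179.] [ 634.5 -200.4   52. ]
top bar_tip 0.73 [393. 252.] [ 396.5 -484.7   52. ]
top bar_tip 0.63 [302. 252.] [ 391.7 -186.8   52. ]
top rest_seat 0.86 [341. 205.] [ 549.8 -315.5   52. ]
top tray_in 0.63 [284. 170.] [ 671. -126.    4.]
top block 0.94 [224. 191.] [598.8  82.3   0. ]
scene fulcrum 0.96 [318. 228.] [573.9  21.9  85. ]
scene cover_center 0.66 [339. 234.] [601.5  72.7  93. ]
scene cover_lip 0.75 [326. 232.] [590.4  42.5  88. ]
scene cover_lip 0.49 [340. 234.] [600.6  76.2  88. ]
scene bar_grip 0.8 [ 93. 217.] [ 450.9 -595.3   52. ]
scene bar_grip 0.76 [199. 187.] [ 377.  -294.6   52. ]
scene bar_grip 0.66 [193. 238.] [ 549.2 -316.9   52. ]
scene bar_tip 0.89 [238. 257.] [ 619.4 -199.6   52. ]
scene bar_tip 0.84 [240. 191.] [ 404.4 -176.    52. ]
scene bar_tip 0.82 [136. 204.] [ 419.9 -476.9   52. ]
scene rest_seat 0.58 [195. 240.] [ 554.2 -311.3   52. ]
scene tray_in 0.91 [267. 277.] [ 665.6 -126.3    4. ]
scene block 0.85 [336. 251.] [604.   76.5   0. ]
[[ 1.00000e-02  1.00000e+00 -8.00000e-02  4.16770e+02]
 [-1.00000e+00  1.00000e-02 -2.00000e-02 -1.45480e+02]
 [-2.00000e-02  8.00000e-02  1.00000e+00  1.54689e+03]
 [ 0.00000e+00  0.00000e+00  0.00000e+00  1.00000e+00]] [[ 1.10000e-01 -8.40000e-01  5.40000e-01  1.22042e+03]
 [ 9.90000e-01  9.00000e-02 -5.00000e-02 -1.85120e+02]
 [-0.00000e+00  5.40000e-01  8.40000e-01  1.21564e+03]
 [ 0.00000e+00  0.00000e+00  0.00000e+00  1.00000e+00]] [[452.27985527   0.         278.84009898]
 [  0.         452.27985527 209.65858081]
 [  0.           0.           1.        ]]
```

View pics/top0.png

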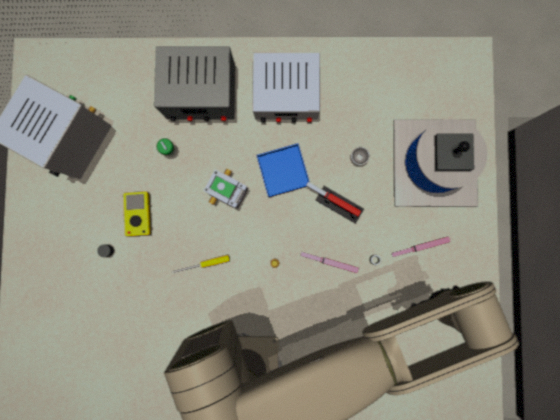

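View pics/scene0.png

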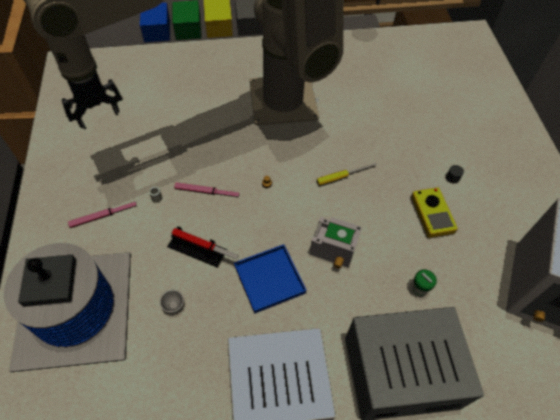

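Candidates for the pry bar in the top view: red bar on the black rest (343,204), pink look-alike (330,262), pink look-alike (422,246); there is also a yellow screwdriver (210,262). I choose the red one on the black rest. The block with the green cover is at (225,188), with the blue tray at (284,170). The green knob at (165,146) is a distractor.

```bash
python3 - <<'E'
from h import *
s=snapshot("top");im=s["img"]
c=np.hstack([cv2.resize(im[170:230,290:370],(400,300),interpolation=2),cv2.resize(im[160:220,185:265],(400,300),interpolation=2)])
cv2.imwrite("pics/crop1.png",c[:,:,::-1])
st=sense();print(st["tool_pos"],st["tcp_rot"],st["joint_pos"])
from scipy.spatial.transform import Rotation as R
Rt=R.from_euler("xyz",st["tcp_rot"],degrees=True).as_matrix()
w=snapshot("wrist");P=np.array(w["pose"]);print("camInTool",(Rt.T@(P[:3,3]-st["tool_pos"])).round(1),(Rt.T@P[:3,:3]).round(2),w["K"]);print(Rt.round(2))
E
```

```text
[ 267.37513625 -537.14566688  231.30129588] [ 1.79998630e+02 -1.22358788e-03  2.64598143e+01] [-6.84331505e+01  7.47063062e+00  8.52674367e+01  1.33750795e-03
  8.72606721e+01 -4.89302861e+00]
camInTool [  76.     0.6 -143.5] [[-0.    0.95  0.3 ]
 [ 1.    0.   -0.  ]
 [-0.    0.3  -0.95]] [[325.1922621    0.         282.59693947]
 [  0.         325.1922621  212.07492693]
 [  0.           0.           1.        ]]
[[ 0.9   0.45  0.  ]
 [ 0.45 -0.9  -0.  ]
 [ 0.    0.   -1.  ]]
```

View pics/crop1.png

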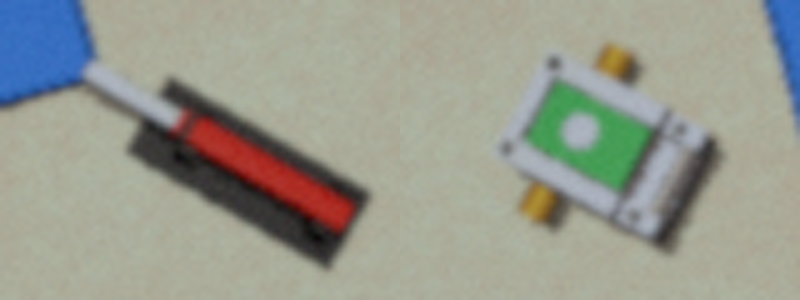

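send_rows(steps=[[[1.4,1.0,0.0],[0,0,0.09]],[[2.8,2.0,0.0],[0,0,0.18]],[[4.2,3.0,0.0],[0,0,0.27]],[[5.6,4.0,0.0],[0,0,0.36]],[[7.0,5.0,0.0],[0,0,0.45]],[[8.7,6.2,0.0],[0,0,0.55]],[[8.7,6.2,0.0],[0,0,0.55]],[[8.7,6.2,0.0],[0,0,0.55]]])

```text
time: 2.05
tool_pos: [528.3, -351.0, 231.1]
tcp_rot: [-180.0, 0.0, 58.0]
ft_force: [-0.8, -0.9, 0.3]
finger_gap: 85.3
grip_force: 0.0
```

```bash
cat > look.py <<'E'
import sys
from h import *
Z={"fulcrum":85,"cover_center":93,"cover_lip":88,"bar_grip":52,"bar_tip":52,"rest_seat":52,"tray_in":4,"block":0}
def look(labels,name=None):
    w=snapshot("wrist")
    if name: save(w,name)
    for l in labels:
        for r in finder.pinpoint(l,"wrist")[:2]:
            px=np.array(r["at"])*[560,420];print(l,round(r["confidence"],2),px.round(1),atz(w,px,Z[l],True).round(1))
    return w
E
python3 - <<'E'
from look import *
st=sense();print(st["time"],st["tool_pos"].__repr__(),st["tcp_rot"])
w=look(["bar_grip","bar_tip","rest_seat","tray_in"],"w1")
o=finder.trace("bar_grip","wrist")
for r in o[:2]:
    m=r["mask"];print(r["confidence"],m.sum())
    v,u=np.nonzero(m)
    p=np.array([atz(w,(a,b),54,True)[:2] for a,b in zip(u[::5],v[::5])])
    c=p.mean(0);e,V=np.linalg.eigh(np.cov(p.T));d=V[:,1]*np.sign(V[1,1]);t=(p-c)@d;n=(p-c)@[-d[1],d[0]]
    print(c,np.degrees(np.arctan2(d[1],d[0])),"ends",c+d*t.min(),c+d*t.max(),n.min(),n.max())
E
```

```text
2.05 array([ 528.28681232, -351.01940782,  231.07223397]) [-1.79970651e+02  2.71227805e-02  5.79941485e+01]
bar_grip 0.84 [289.2 144.8] [ 558.2 -316.9   52. ]
bar_grip 0.8 [146.4 228. ] [ 376.  -307.3   52. ]
bar_tip 0.89 [109.1 131.7] [ 404.8 -195.6   52. ]
bar_tip 0.81 [281.9  17.1] [ 620.9 -203.1   52. ]
rest_seat 0.77 [284.9 148.3] [ 552.7 -317.6   52. ]
0.96 3730
[ 566.82820223 -295.19568072] 60.20346245403671 ends [ 520.16201402 -376.6908581 ] [ 620.75967124 -201.01283013] -10.738779294791783 11.022949102081483
0.75 2153
[ 384.69761579 -286.35417277] 74.1646792436381 ends [ 362.34179999 -365.17246085] [ 410.08702204 -196.84057351] -11.30872206294444 10.77358245346636
```

View pics/w1.png

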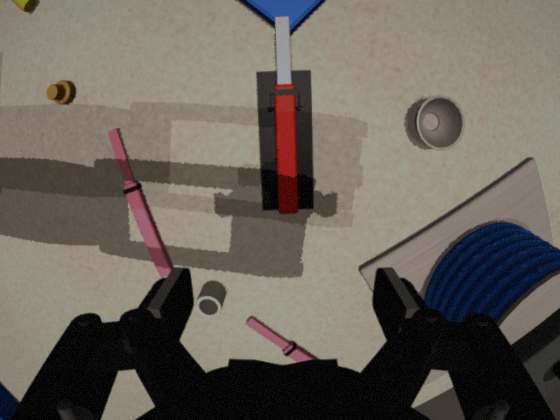

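The wrist view shows the red bar on its black rest (grip about (287,148), tip (282,17)), pointing at the tray corner. Pink bars at (140,200) and (285,345) stay where they are. Next I measure the block.

send_rows(steps=[[[0.1,1.7,0],[0,0,0.01]],[[0.2,3.4,0],[0,0,0.02]],[[0.3,5.1,0],[0,0,0.03]],[[0.4,6.8,0],[0,0,0.04]],[[0.5,8.5,0],[0,0,0.05]],[[0.6,10.2,0],[0,0,0.06]],[[0.6,10.2,0],[0,0,0.06]],[[0.6,10.2,0],[0,0,0.06]]])

```text
time: 3.35
tool_pos: [546.3, -45.8, 231.4]
tcp_rot: [180.0, 0.0, 61.4]
ft_force: [1.2, -0.9, -0.3]
finger_gap: 85.2
grip_force: 0.0
```

```bash
python3 - <<'E'
from look import *
st=sense();print(st["time"],st["tool_pos"].__repr__(),st["tcp_rot"])
w=look(["fulcrum","cover_lip","cover_center","block","tray_in"])
m=finder.trace("cover_center","wrist")
for r in m[:1]:
    c,_=cv2.findContours(r["mask"].astype(np.uint8),0,1);c=max(c,key=cv2.contourArea)[:,0]
    p=np.array([atz(w,q,98,True)[:2] for q in c],np.float32);print(r["confidence"],cv2.minAreaRect(p))
m=finder.trace("tray_in","wrist")
c=w["img"][0:420,100:500];cv2.imwrite("pics/w2.png",cv2.resize(c,(570,600))[:,:,::-1])
E
```

```text
3.35 array([546.31349662, -45.80551013, 231.44479267]) [1.79969827e+02 2.29472690e-02 6.14044771e+01]
fulcrum 0.58 [273.8 117.5] [574.9  21.   85. ]
cover_lip 0.95 [276.2  90.6] [588.3  40.9  88. ]
cover_center 0.63 [270.6  53.1] [599.9  71.9  93. ]
tray_in 0.64 [400.4 187.6] [ 669.5 -122.9    4. ]
0.65 ((601.390625, 72.02408599853516), (72.26924896240234, 46.95940399169922), 62.617881774902344)
```

View pics/w2.png

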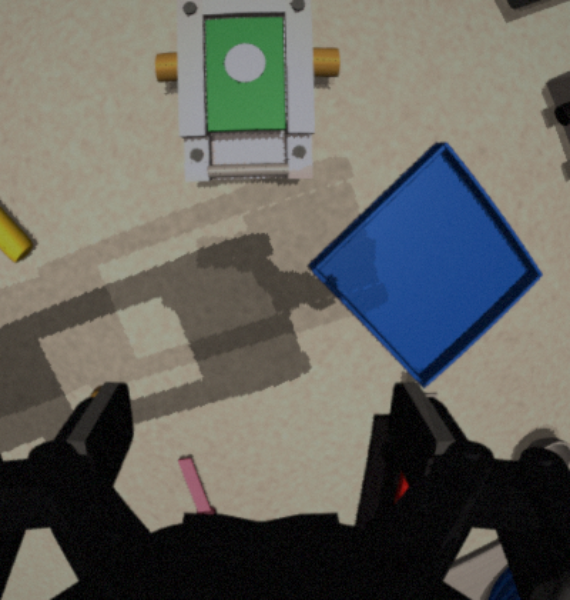

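Block view: the green cover is at (245,70), the slot and rod on the near side at (248,165), the tray centre at (428,265). The cover centre is about (601,72) with yaw 62.6°. Now I go to grasp the bar.

send_rows(steps=[[[0.05,-1.7,0],[0,0,-0.02]],[[0.1,-3.4,0],[0,0,-0.02]],[[0.15,-5.1,-0.5],[0,0,-0.02]],[[0.2,-6.8,-1.5],[0,0,-0.02]],[[0.3,-8.2,-2.5],[0,0,-0.02]],[[0.3,-8.97,-4.0],[0,0,-0.02]],[[0.3,-8.97,-5.5],[0,0,-0.02]],[[0.3,-8.97,-6.65],[0,0,-0.02]],[[0.3,-8.97,-6.65],[0,0,-0.02]],[[0.3,-8.97,-6.65],[0,0,-0.02]]], fingers=0.3, squeeze=110)

```text
time: 5.0
tool_pos: [556.2, -314.9, 33.4]
tcp_rot: [179.9, 0.0, 60.3]
ft_force: [-0.4, -0.3, 0.3]
finger_gap: 59.8
grip_force: 0.0
```

send_rows(steps=[[[0,0,0],[0,0,0]],[[0,0,0],[0,0,0]],[[0,0,0],[0,0,0]],[[0,0,0],[0,0,0]],[[0,0,0],[0,0,0]],[[0,0,0],[0,0,0]]], fingers=1)

```text
time: 5.75
tool_pos: [556.5, -314.9, 33.9]
tcp_rot: [179.8, 0.0, 60.3]
ft_force: [-1.2, 1.4, 6.6]
finger_gap: 17.7
grip_force: 108.2
```

send_rows(steps=[[[0,0,0.5],[0,0,0]],[[0,0,1.2],[0,0,0]],[[0,0,2.2],[0,0,0]],[[0,0,3.2],[0,0,0]],[[0,0,4],[0,0,0]],[[0,0,4],[0,0,0]],[[0,0,4],[0,0,0]]])

```text
time: 6.62
tool_pos: [555.0, -314.0, 151.3]
tcp_rot: [-180.0, -0.0, 60.3]
ft_force: [0.6, 0.5, -2.4]
finger_gap: 18.2
grip_force: 107.6
```

```bash
python3 - <<'E'
from look import *
st=sense();print(st["time"],st["tool_pos"].__repr__(),st["tcp_rot"],st["ft_force"],st["wrist_torque"],st["finger_gap"])
w=look(["bar_grip","bar_tip"],"w3")
E
```

```text
6.625 array([ 555.04958197, -314.01192089,  151.33846957]) [-1.79968155e+02 -4.12169502e-03  6.02648388e+01] [ 0.55743468  0.47188299 -2.36603756] [-0.00342528  0.05355101 -0.00634767] 18.20469365558568
bar_grip 0.91 [287.3 290.9] [ 523.7 -378.3   52. ]
bar_tip 0.66 [ 76.5 173.8] [ 416.6 -194.5   52. ]
```

View pics/w3.png

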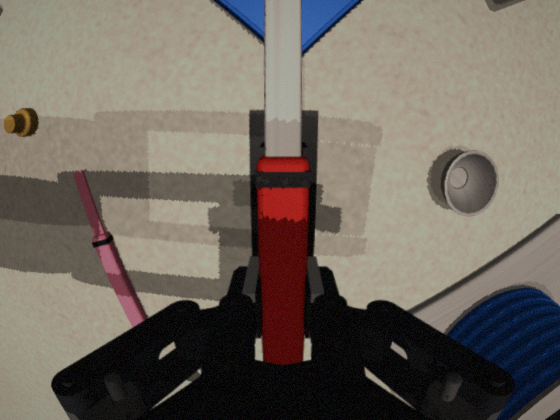

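```bash
python3 - <<'E'
from look import *
from scipy.spatial.transform import Rotation as R
w=snapshot("wrist");st=sense();Rt=R.from_euler("xyz",st["tcp_rot"],degrees=True).as_matrix()
im=w["img"].astype(int)
redness=im[:,:,0]-im[:,:,1]
print("red col284 rows",[(r,redness[r,284]) for r in range(148,182,2)])
for px,z in (((284,158),7),((284,158),0),((258,220),7),((308,220),7),((265,100),2),((302,100),2),((265,5),2),((301,5),2)):
    p=atz(w,px,st["tool_pos"][2]+18.1+z,True);print(px,z,(Rt.T@(p-st["tool_pos"])).round(1))
for r in (3,20,50,80,110,140):
    g=im[r,240:330].sum(1); d=np.abs(np.diff(g));a=d[:45].argmax()+240;b=d[45:].argmax()+285;print(r,a,b,b-a)
E
```

```text
red col284 rows [(148, np.int64(11)), (150, np.int64(10)), (152, np.int64(10)), (154, np.int64(10)), (156, np.int64(27)), (158, np.int64(85)), (160, np.int64(114)), (162, np.int64(119)), (164, np.int64(126)), (166, np.int64(134)), (168, np.int64(133)), (170, np.int64(131)), (172, np.int64(33)), (174, np.int64(6)), (176, np.int64(3)), (178, np.int64(5)), (180, np.int64(1))]
(284, 158) 7 [ 59.5   1.  -25.1]
(284, 158) 0 [ 58.6   1.1 -18.1]
(258, 220) 7 [ 35.7  -8.9 -25.1]
(308, 220) 7 [ 35.7  10.3 -25.1]
(265, 100) 2 [ 81.   -6.  -20.1]
(302, 100) 2 [ 81.    7.8 -20.1]
(265, 5) 2 [118.7  -6.  -20.1]
(301, 5) 2 [118.7   7.5 -20.1]
3 265 299 34
20 265 299 34
50 263 309 46
80 263 301 38
110 264 300 36
140 250 318 68
```

```bash
cat > plan.py <<'E'
import numpy as np
from scipy.spatial.transform import Rotation as R
F=np.array([574.4,20,85.]);Y=62.6
u=np.array([np.cos(np.radians(Y)),np.sin(np.radians(Y)),0]);zz=np.array([0,0,1.]);v=np.cross(zz,u)
G=np.array([-0.5,0.8,-18])  # bar grip in tool
def tool(p,h,s,lat=0):
    r=np.radians(p);d=np.cos(r)*u+np.sin(r)*zz;n=-np.sin(r)*u+np.cos(r)*zz
    A=F-4*zz+(6+h)*n+lat*v
    Rt=np.column_stack([d,np.cross(-n,d),-n]);return A+(s-130)*d-Rt@G,R.from_matrix(Rt)
def rel(c,t):
    return ((t[0]-c[0])/30).round(2),(t[1]*c[1].inv()).as_rotvec().round(3)
E
python3 - <<'E'
from plan import *
c=(np.array([555.36,-314.2,151.8]),R.from_euler("xyz",[180,0,60.26],degrees=True))
a=tool(-15,40,0);b=tool(-15,12,8)
print(rel(c,a),rel(a,b),a[0],b[0]);
for h in (6,3,0,-3):print(h,rel(b,tool(-15,h,8)))
E
```

```text
(array([-1.2 ,  7.66, -0.34]), array([-0.23 ,  0.125,  0.041])) (array([ 0.01,  0.01, -0.97]), array([0., 0., 0.])) [519.45959279 -84.25241465 141.56298948] [519.68070652 -83.82584302 112.44651398]
6 (array([-0.02, -0.05, -0.19]), array([0., 0., 0.]))
3 (array([-0.04, -0.07, -0.29]), array([0., 0., 0.]))
0 (array([-0.05, -0.09, -0.39]), array([0., 0., 0.]))
-3 (array([-0.06, -0.11, -0.48]), array([0., 0., 0.]))
```

send_rows(steps=[[[-0.2,1.3,0.5],[0,0,0.04]],[[-0.4,2.6,0.8],[-0.05,0.03,0.04]],[[-0.6,3.9,0.9],[-0.1,0.055,0.04]],[[-0.8,5.2,0.8],[-0.15,0.08,0.04]],[[-1.0,6.4,0.4],[-0.2,0.11,0.041]],[[-1.1,7.2,0],[-0.23,0.125,0.041]],[[-1.2,7.66,-0.34],[-0.23,0.125,0.041]],[[-1.2,7.67,-0.8],[-0.23,0.125,0.041]],[[-1.19,7.67,-1.31],[-0.23,0.125,0.041]],[[-1.19,7.67,-1.31],[-0.23,0.125,0.041]]])

```text
time: 8.07
tool_pos: [518.3, -85.2, 110.6]
tcp_rot: [-179.8, 15.1, 62.6]
ft_force: [0.4, 1.0, -1.9]
finger_gap: 18.0
grip_force: 108.0
```

```bash
python3 - <<'E'
from look import *
from plan import *
st=sense();print(st["time"],st["tool_pos"].__repr__(),st["tcp_rot"],st["ft_force"],st["finger_gap"])
w=snapshot("wrist")
im=cv2.resize(w["img"][0:250,130:430],(720,600));cv2.imwrite("pics/w4.png",im[:,:,::-1])
T=st["tool_pos"];Rt=R.from_euler("xyz",st["tcp_rot"],degrees=True)
print("exp tip",T+Rt.apply(G+[130,0,0]))
for q in (F,F+24.5*v,F-24.5*v,T+Rt.apply(G+[130,0,-2]),T+Rt.apply(G+[60,0,-7])): print(((proj(w,q,True)-[130,0])*2.4).round(0))
E
```

```text
8.075 array([518.34701151, -85.16205722, 110.61279324]) [-179.83524572   15.05881021   62.57482692] [ 0.37575833  1.01625809 -1.92614157] 18.02889668327967
exp tip [578.85484756  29.59470082  94.34693148]
[370.  19.]
[230.  24.]
[509.  24.]
[367. -49.]
[367. 378.]
```

View pics/w4.png

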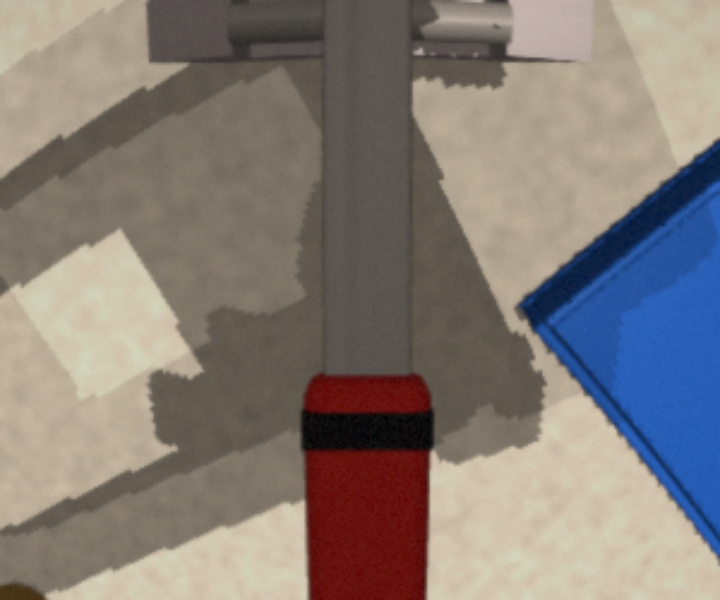

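The rod shows at crop (230–512, 20), and the blade is centred over it (367) as predicted. I lower it until it touches.

send_rows(steps=[[[0,0,-0.1],[0,0,0]],[[0,0,-0.2],[0,0,0]],[[0,0,-0.25],[0,0,0]],[[0,0,-0.3],[0,0,0]],[[0,0,-0.3],[0,0,0]]])

```text
time: 8.75
tool_pos: [519.6, -84.1, 103.4]
tcp_rot: [-180.0, 15.0, 62.6]
ft_force: [-0.3, -0.5, -1.7]
finger_gap: 18.4
grip_force: 108.0
```

send_rows(steps=[[[0,0,-0.05],[0,0,0]],[[0,0,-0.05],[0,0,0]],[[0,0,-0.05],[0,0,0]]])

```text
time: 9.12
tool_pos: [519.6, -84.1, 102.0]
tcp_rot: [180.0, 15.0, 62.6]
ft_force: [0.1, -1.0, -0.8]
finger_gap: 18.0
grip_force: 108.0
```

send_rows(steps=[[[0,0,-0.03],[0,0,0]],[[0,0,-0.05],[0,0,0]],[[0,0,-0.05],[0,0,0]],[[0,0,-0.05],[0,0,0]]])

```text
time: 9.62
tool_pos: [519.6, -84.2, 100.5]
tcp_rot: [180.0, 15.0, 62.6]
ft_force: [-1.1, -0.5, -2.1]
finger_gap: 17.8
grip_force: 108.0
```

send_rows(steps=[[[0,0,-0.03],[0,0,0]],[[0,0,-0.04],[0,0,0]],[[0,0,-0.04],[0,0,0]]])

```text
time: 10.0
tool_pos: [519.8, -84.2, 99.4]
tcp_rot: [180.0, 15.0, 62.6]
ft_force: [-1.4, 0.2, -0.6]
finger_gap: 18.0
grip_force: 108.1
```

send_rows(steps=[[[0,0,-0.03],[0,0,0]],[[0,0,-0.05],[0,0,0]],[[0,0,-0.05],[0,0,0]],[[0,0,-0.05],[0,0,0]]])

```text
time: 10.5
tool_pos: [519.9, -84.2, 98.1]
tcp_rot: [180.0, 15.0, 62.6]
ft_force: [0.0, -1.3, 2.3]
finger_gap: 17.9
grip_force: 108.4
```

send_rows(steps=[[[0,0,-0.03],[0,0,0]],[[0,0,-0.05],[0,0,0]],[[0,0,-0.05],[0,0,0]],[[0,0,-0.05],[0,0,0]]])

```text
time: 11.0
tool_pos: [519.9, -84.2, 96.6]
tcp_rot: [180.0, 15.0, 62.6]
ft_force: [-0.3, -1.9, 4.9]
finger_gap: 18.2
grip_force: 108.8
```

send_rows(steps=[[[0,0,0.04],[0,0,0]],[[0.08,0.15,0.0],[0,0,0]],[[0.16,0.31,-0.05],[0,0,0]],[[0.24,0.46,-0.09],[0,0,0]],[[0.3,0.58,-0.125],[0,0,0]],[[0.3,0.58,-0.125],[0,0,0]],[[0.3,0.58,-0.125],[0,0,0]]])

```text
time: 11.88
tool_pos: [529.0, -66.0, 92.4]
tcp_rot: [180.0, 14.9, 62.7]
ft_force: [2.1, 3.8, 2.5]
finger_gap: 18.5
grip_force: 108.8
```

```bash
python3 - <<'E'
from look import *
st=sense();print(st["time"],st["tool_pos"].__repr__(),st["tcp_rot"],st["ft_force"],st["wrist_torque"],st["finger_gap"])
w=snapshot("wrist");save(w,"w5f")
im=cv2.resize(w["img"][0:200,160:400],(720,600));cv2.imwrite("pics/w5.png",im[:,:,::-1])
E
```

```text
11.875 array([528.99475808, -65.99849625,  92.43446309]) [179.98520241  14.92249044  62.65087643] [2.07056072 3.76749221 2.46907937] [ 0.96216715 -0.50565878 -0.0191092 ] 18.485759310064502
```

View pics/w5.png

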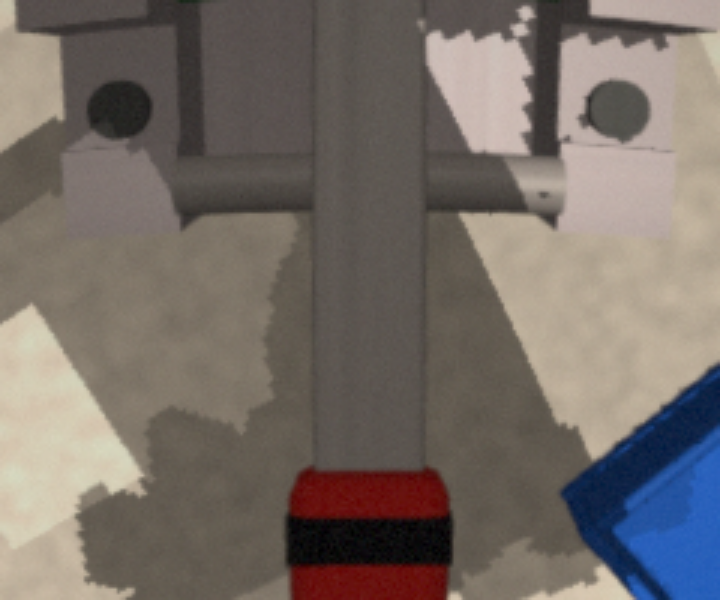

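send_rows(steps=[[[0.03,0.06,-0.01],[0,0,0]],[[0.07,0.13,-0.03],[0,0,0]],[[0.07,0.13,-0.03],[0,0,0]],[[0.07,0.13,-0.03],[0,0,0]]])

```text
time: 12.42
tool_pos: [530.8, -62.9, 91.6]
tcp_rot: [180.0, 15.0, 62.6]
ft_force: [-0.2, -0.6, 4.4]
finger_gap: 18.0
grip_force: 108.8
```

```bash
python3 - <<'E'
from plan import *
from bench import sense
st=sense();print(st["tool_pos"],st["ft_force"],st["wrist_torque"])
c=tool(-15,0,33);print(c[0])
for p in (-8,0,6,10,14,18,22,26):print(p,rel(c,tool(p,0,33)))
E
```

```text
[530.77770257 -62.91764718  91.63538991] [-0.19213359 -0.61154441  4.41808665] [ 0.26814731 -0.15996173 -0.074174  ]
[529.36437633 -65.14415015  94.38492794]
-8 (array([-0.01, -0.03, -0.39]), array([ 0.108, -0.056, -0.   ]))
0 (array([-0.  , -0.01, -0.85]), array([ 0.232, -0.12 ,  0.   ]))
6 (array([ 0.02,  0.05, -1.18]), array([ 0.325, -0.169, -0.   ]))
10 (array([ 0.05,  0.1 , -1.4 ]), array([ 0.387, -0.201, -0.   ]))
14 (array([ 0.09,  0.17, -1.61]), array([ 0.449, -0.233, -0.   ]))
18 (array([ 0.13,  0.24, -1.82]), array([ 0.511, -0.265, -0.   ]))
22 (array([ 0.17,  0.34, -2.02]), array([ 0.573, -0.297, -0.   ]))
26 (array([ 0.23,  0.44, -2.22]), array([ 0.635, -0.329,  0.   ]))
```

send_rows(steps=[[[0,0,-0.2],[0.054,-0.028,0]],[[0,-0.02,-0.39],[0.108,-0.056,0]],[[0,-0.02,-0.6],[0.165,-0.085,0]],[[0,-0.01,-0.85],[0.232,-0.12,0]],[[0,-0.01,-0.85],[0.232,-0.12,0]]])

```text
time: 13.05
tool_pos: [531.3, -62.8, 66.5]
tcp_rot: [179.9, -0.2, 62.5]
ft_force: [2.2, 4.1, 6.2]
finger_gap: 18.3
grip_force: 109.1
```

send_rows(steps=[[[0.01,0.03,-0.17],[0.046,-0.024,0]],[[0.02,0.06,-0.33],[0.093,-0.049,0]],[[0.04,0.08,-0.44],[0.124,-0.065,0]],[[0.05,0.11,-0.55],[0.155,-0.081,0]],[[0.05,0.11,-0.55],[0.155,-0.081,0]]])

```text
time: 13.68
tool_pos: [533.2, -59.3, 50.5]
tcp_rot: [179.9, -10.2, 62.6]
ft_force: [1.1, 4.4, 7.5]
finger_gap: 18.1
grip_force: 109.2
```

send_rows(steps=[[[0.02,0.03,-0.11],[0.031,-0.016,0]],[[0.04,0.07,-0.21],[0.062,-0.032,0]],[[0.06,0.1,-0.31],[0.093,-0.048,0]],[[0.08,0.14,-0.42],[0.124,-0.064,0]],[[0.08,0.14,-0.42],[0.124,-0.064,0]]])

```text
time: 14.3
tool_pos: [534.9, -55.8, 37.2]
tcp_rot: [180.0, -18.1, 62.5]
ft_force: [-1.1, -1.2, 6.4]
finger_gap: 18.1
grip_force: 109.1
```

```bash
python3 - <<'E'
from look import *
st=sense();print(st["time"],st["tool_pos"].__repr__(),st["tcp_rot"],st["ft_force"],st["wrist_torque"],st["finger_gap"])
w=snapshot("wrist");s=snapshot("scene")
a=cv2.resize(w["img"][0:200,140:420],(798,570))[:300]
b=cv2.resize(s["img"][185:275,240:360],(400,300),interpolation=2);t=snapshot("top");c=cv2.resize(t["img"][160:220,185:265],(398,300),interpolation=2)
cv2.imwrite("pics/w6.png",np.vstack([a,np.hstack([b,c])])[:,:,::-1])
E
```

```text
14.3 array([534.8564914 , -55.82906351,  37.17347559]) [179.96733325 -18.05879081  62.54695458] [-1.12776192 -1.18688017  6.3754732 ] [ 0.62886331 -0.29960696  0.09539036] 18.065830711490648
```

View pics/w6.png

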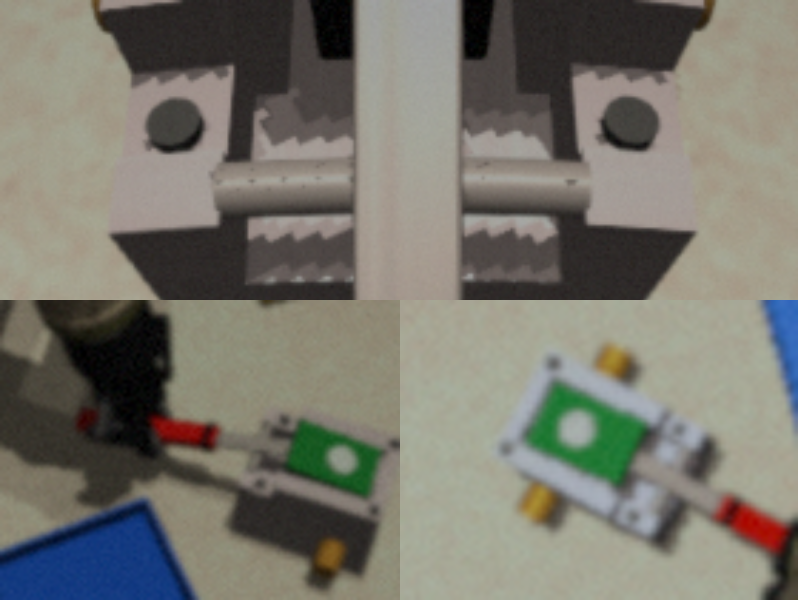

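The blade goes under the green lip in both outside views, and the lip is rising. I lever further.

send_rows(steps=[[[0.02,0.05,-0.1],[0.031,-0.016,0]],[[0.05,0.1,-0.2],[0.062,-0.032,0]],[[0.08,0.15,-0.31],[0.093,-0.048,0]],[[0.11,0.2,-0.42],[0.124,-0.064,0]],[[0.11,0.2,-0.42],[0.124,-0.064,0]]])

```text
time: 15.08
tool_pos: [538.3, -50.0, 24.7]
tcp_rot: [180.0, -26.1, 62.5]
ft_force: [-1.7, -3.0, 8.1]
finger_gap: 18.5
grip_force: 109.4
```

```bash
python3 - <<'E'
from look import *
st=sense();print(st["time"],st["tool_pos"].__repr__(),st["tcp_rot"],st["ft_force"],st["wrist_torque"],st["finger_gap"])
E
```

```text
15.075 array([538.25280156, -50.00652283,  24.70680173]) [179.97526769 -26.05101399  62.54237916] [-1.68115125 -3.0410545   8.06323762] [ 0.64165031 -0.32774994  0.05849872] 18.500847913809412
```

```bash
cat > lip.py <<'E'
from look import *
def tri(l):
    A=np.zeros((3,3));b=np.zeros(3);O=[]
    for n in("scene","top"):
        s=snapshot(n)
        q=[]
        for k in range(3):
            r=[x for x in finder.pinpoint(l,n) if np.linalg.norm(atz(s,np.array(x["at"])*[560,420],90)[:2]-[595,55])<80]
            if r:q.append(np.array(r[0]["at"])*[560,420])
            if k<2:s=snapshot(n)
        if not q: print(l,n,"none");return
        o,d=ray(s,np.mean(q,0));M=np.eye(3)-np.outer(d,d);A+=M;b+=M@o;O.append(np.mean(q,0).round(1))
    return np.linalg.solve(A,b).round(1),O
# green quad in each camera
def green(n):
    s=snapshot(n);hsv=cv2.cvtColor(s["img"],cv2.COLOR_RGB2HSV);m=cv2.inRange(hsv,(45,90,40),(80,255,255))
    c0=proj(s,[601,72,95]);k,L,stt,c=cv2.connectedComponentsWithStats(m);i=1+np.argmin(np.linalg.norm(c[1:]-c0,axis=1)+1e3*(stt[1:,4]<50))
    cs,_=cv2.findContours((L==i).astype(np.uint8),0,1);return stt[i],c[i].round(1),cv2.minAreaRect(cs[0])
if __name__=="__main__":
    for l in("cover_lip","cover_center","fulcrum"):print(l,tri(l))
    for n in("scene","top"):print(green(n))
E
python3 lip.py; python3 - <<'E'
from h import *
# compare with start images: green areas
for n in("scene0","top0"):
    im=cv2.imread(f"pics/{n}.png");m=cv2.inRange(cv2.cvtColor(im,cv2.COLOR_BGR2HSV),(45,90,40),(80,255,255))
    k,L,st,c=cv2.connectedComponentsWithStats(m);print(n,[(s[:],c_.round(1)) for s,c_ in zip(st[1:],c[1:]) if s[4]>50])
E
```

```text
cover_lip (array([591.7,  39.5, 112. ]), [array([327.5, 228.2]), array([233.2, 189.3])])
cover_center (array([600.7,  70.5, 101.1]), [array([340.3, 232. ]), array([224.9, 187. ])])
fulcrum (array([577.7,  20.4,  98.8]), [array([318.6, 226.9]), array([239.2, 194.1])])
(array([326, 221,  28,  23, 325], dtype=int32), array([339.1, 232.1]), ((339.8936767578125, 231.9977569580078), (26.436038970947266, 15.404206275939941), 19.653823852539062))
(array([211, 177,  23,  20, 221], dtype=int32), array([222.4, 186.4]), ((221.77835083007812, 186.12371826171875), (20.408458709716797, 13.402569770812988), 23.96249008178711))
scene0 [(array([172,   0,  28,  24, 614], dtype=int32), array([185.3,  11.7])), (array([326, 223,  28,  21, 304], dtype=int32), array([338.9, 232.6])), (array([414, 270,  22,  21, 284], dtype=int32), array([425.2, 279.5]))]
top0 [(array([157, 139,  17,  16, 186], dtype=int32), array([165.1, 146.6])), (array([211, 177,  24,  21, 233], dtype=int32), array([222.9, 187.1]))]
```

send_rows(steps=[[[0.03,0.05,-0.1],[0.031,-0.016,0]],[[0.06,0.1,-0.2],[0.062,-0.032,0]],[[0.06,0.1,-0.2],[0.062,-0.032,0]]])

```text
time: 17.35
tool_pos: [540.7, -48.3, 23.4]
tcp_rot: [179.9, -30.1, 62.8]
ft_force: [-32.7, -9.4, 56.7]
finger_gap: 17.9
grip_force: 116.7
```

```bash
python3 - <<'E'
from look import *
st=sense();print(st["time"],st["tool_pos"].__repr__(),st["tcp_rot"],st["ft_force"],st["wrist_torque"],st["finger_gap"])
E
python3 lip.py
```

```text
17.35 array([540.72496201, -48.28473469,  23.38690071]) [179.85552244 -30.1017656   62.80863596] [-32.6828411   -9.38353558  56.68521693] [1.95240359 2.6101944  2.19803515] 17.885241152101564
cover_lip (array([592.5,  41.1, 104.9]), [array([327.8, 229.8]), array([232.9, 189.3])])
cover_center (array([604.3,  74.4, 107.5]), [array([340.8, 232. ]), array([222.2, 185.5])])
fulcrum (array([575. ,  21.7,  89.2]), [array([318.9, 227.8]), array([239.3, 195.3])])
(array([327, 221,  27,  23, 323], dtype=int32), array([339.2, 232.1]), ((339.90460205078125, 231.9369354248047), (26.403728485107422, 15.476134300231934), 19.440034866333008))
(array([211, 177,  23,  19, 222], dtype=int32), array([222.3, 186.3]), ((221.77320861816406, 186.01031494140625), (20.509992599487305, 13.402568817138672), 23.96249008178711))
```

send_rows(steps=[[[-0.06,-0.1,0.2],[-0.062,0.032,0]],[[-0.11,-0.2,0.41],[-0.124,0.064,0]],[[-0.17,-0.3,0.62],[-0.186,0.096,0]],[[-0.17,-0.3,0.62],[-0.186,0.096,0]]])

```text
time: 19.75
tool_pos: [535.7, -56.0, 38.2]
tcp_rot: [179.8, -17.9, 62.7]
ft_force: [0.9, -3.3, 2.5]
finger_gap: 18.2
grip_force: 109.1
```

```bash
python3 - <<'E'
from look import *
st=sense();print(st["time"],st["tool_pos"].__repr__(),st["tcp_rot"],st["ft_force"],st["wrist_torque"],st["finger_gap"])
E
python3 lip.py
```

```text
19.75 array([535.66560552, -55.98040781,  38.18883437]) [179.8024902  -17.91849388  62.72834626] [ 0.91195549 -3.25731931  2.4890422 ] [-0.08053751 -0.40626781 -0.40933621] 18.24942820568918
cover_lip (array([589.2,  42.3,  89.8]), [array([327.9, 231.5]), array([233.5, 191. ])])
cover_center (array([604.9,  72.5, 103.5]), [array([340.1, 233. ]), array([223.1, 185.5])])
fulcrum (array([578.9,  19.5, 102.9]), [array([319.2, 226.5]), array([239.9, 193.6])])
(array([327, 222,  28,  22, 323], dtype=int32), array([339.5, 232.4]), ((340.2036437988281, 232.4298858642578), (26.772375106811523, 14.933334350585938), 19.653823852539062))
(array([210, 177,  24,  19, 217], dtype=int32), array([222.1, 186.2]), ((221.80001831054688, 185.90000915527344), (20.124608993530273, 13.416407585144043), 26.56505012512207))
```

send_rows(steps=[[[-0.03,-0.06,0.2],[-0.054,0.028,0]],[[-0.06,-0.12,0.4],[-0.11,0.056,0]],[[-0.09,-0.17,0.6],[-0.165,0.085,0]],[[-0.11,-0.2,0.77],[-0.217,0.112,0]],[[-0.3,-0.55,0.77],[-0.217,0.112,0]],[[-0.6,-1.1,0.75],[-0.217,0.112,0]],[[-0.9,-1.7,0.75],[-0.217,0.112,0]],[[-1.2,-2.3,0.9],[-0.217,0.112,0]],[[-1.5,-2.9,1.4],[-0.217,0.112,0]],[[-1.5,-2.9,2.0],[-0.217,0.112,0]]])

```text
time: 22.9
tool_pos: [486.7, -144.0, 95.4]
tcp_rot: [-179.8, -4.0, 62.4]
ft_force: [0.0, 0.3, -1.5]
finger_gap: 18.6
grip_force: 108.2
```

```bash
python3 - <<'E'
from look import *
from plan import *
st=sense();print(st["time"],st["tool_pos"].__repr__(),st["tcp_rot"],st["ft_force"],st["finger_gap"])
w=snapshot("wrist")
save(w,"w7f")
Rt=R.from_euler("xyz",st["tcp_rot"],degrees=True)
for n in(-1,):
  for l in("cover_lip","cover_center","fulcrum","bar_tip"):
    for r in finder.pinpoint(l,"wrist")[:2]: print(l,r["confidence"],np.array(r["at"])*[560,420])
for q in (F,F+24*u+3*zz,F+24*u+12*zz,st["tool_pos"]+Rt.apply(G+[130,0,-2])):print(proj(w,q,True))
s=snapshot("scene");t=snapshot("top")
a=cv2.resize(w["img"][0:220,130:430],(800,590))[:300]
b=cv2.resize(s["img"][205:265,290:370],(400,300),interpolation=2);c=cv2.resize(t["img"][165:225,195:275],(400,300),interpolation=2)
cv2.imwrite("pics/w7.png",np.vstack([a,np.hstack([b,c])])[:,:,::-1])
E
```

```text
22.9 array([ 486.68365614, -144.02944164,   95.36762127]) [-179.77585128   -3.97374187   62.43743055] [ 0.04814065  0.28537634 -1.52449596] 18.55291541876078
cover_lip 0.28 [285.32  290.388]
[284.78921472 -74.59812401]
[ 284.5776394  -106.69586723]
[ 284.61180972 -116.35824239]
[282.81532476 -19.72273207]
```

View pics/w7.png

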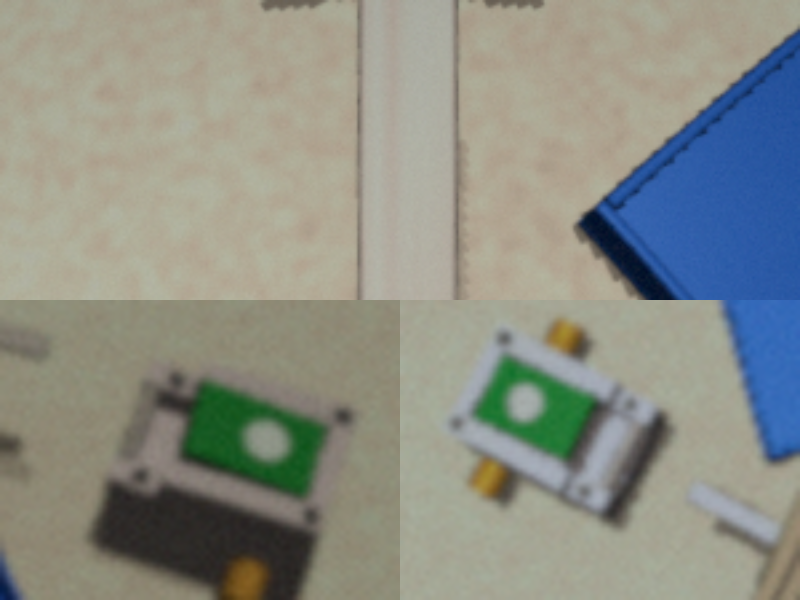

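The cover now stays tilted: there is a dark gap under the lip in the scene crop (185,410) and the top crop (585,440). Next I check whether the bar slipped in the grip, then return it.

```bash
python3 - <<'E'
from look import *
st=sense();
a=cv2.imread("pics/w3.png").astype(int);b=cv2.imread("pics/w7f.png").astype(int)
for im in(a,b):
    red=im[:,:,2]-im[:,:,1]
    print("front row",[int(np.argmax(red[130:175,c]>60))+130 for c in(272,280,288,296)])
    for r in(200,225,250):
        m=np.nonzero(red[r,230:340]>40)[0]+230;print("h",r,m.min(),m.max())
    k=cv2.Sobel(cv2.GaussianBlur(im.astype(np.uint8),(5,5),0).astype(np.float32).sum(2),cv2.CV_32F,1,0)
    for r in(10,40,70,100,130):
        d=np.abs(k[r,250:320]);print("b",r,250+d[:30].argmax(),285+d[35:].argmax())
E
```

```text
front row [158, 158, 158, 158]
h 200 257 308
h 225 258 307
h 250 259 306
b 10 265 300
b 40 264 319
b 70 266 299
b 100 266 299
b 130 265 317
front row [157, 157, 157, 158]
h 200 258 308
h 225 258 307
h 250 259 307
b 10 266 299
b 40 266 299
b 70 266 299
b 100 266 299
b 130 266 299
```

send_rows(steps=[[[0.3,-1.0,0.2],[-0.02,0.01,-0.01]],[[0.8,-2.2,0.2],[-0.04,0.02,-0.02]],[[1.3,-3.4,0.1],[-0.062,0.032,-0.038]],[[1.8,-4.6,0],[-0.062,0.032,-0.038]],[[2.29,-5.67,-0.4],[-0.062,0.032,-0.038]],[[2.29,-5.67,-0.85],[-0.062,0.032,-0.038]],[[2.29,-5.67,-0.85],[-0.062,0.032,-0.038]],[[2.29,-5.67,-0.85],[-0.062,0.032,-0.038]]])

```text
time: 24.25
tool_pos: [558.1, -311.5, 71.3]
tcp_rot: [179.9, -0.0, 60.5]
ft_force: [0.5, 0.0, -2.0]
finger_gap: 18.0
grip_force: 108.4
```

```bash
python3 - <<'E'
from look import *
from plan import *
st=sense();T=st["tool_pos"];print(st["time"],T.__repr__(),st["tcp_rot"],st["ft_force"])
Rt=R.from_euler("xyz",st["tcp_rot"],degrees=True)
t=(np.array([555.4,-314.2,34]),R.from_euler("xyz",[180,0,60.26],degrees=True));print(t[0]-T,rel((T,Rt),t))
w=look(["rest_seat"])
m=[x for x in finder.trace("rest_seat","wrist")];print(len(m))
E
```

```text
24.25 array([ 558.09018994, -311.52608252,   71.30699095]) [ 1.79931755e+02 -1.11774440e-02  6.05119980e+01] [ 0.485677    0.04667821 -1.97416355]
[ -2.69018994  -2.67391748 -37.30699095] (array([-0.09, -0.09, -1.24]), array([ 0.   ,  0.001, -0.004]))
1
```

send_rows(steps=[[[-0.08,-0.09,-0.2],[0,0,-0.004]],[[-0.08,-0.09,-0.6],[0,0,-0.004]],[[-0.08,-0.09,-0.95],[0,0,-0.004]],[[-0.08,-0.09,-1.1],[0,0,-0.004]],[[-0.08,-0.09,-1.18],[0,0,-0.004]],[[-0.08,-0.09,-1.23],[0,0,-0.004]],[[-0.08,-0.09,-1.23],[0,0,-0.004]]])

```text
time: 25.28
tool_pos: [556.1, -315.6, 34.8]
tcp_rot: [179.9, 0.0, 60.2]
ft_force: [0.5, 0.9, -2.0]
finger_gap: 17.6
grip_force: 108.4
```

send_rows(steps=[[[0,0.02,-0.03],[0,0,0]],[[0,0.02,-0.05],[0,0,0]],[[0,0.02,-0.05],[0,0,0]]])

```text
time: 25.65
tool_pos: [556.2, -314.9, 33.9]
tcp_rot: [179.8, 0.0, 60.2]
ft_force: [-1.9, 1.8, 4.6]
finger_gap: 18.0
grip_force: 109.3
```

send_rows(steps=[[[0,0,-0.03],[0,0,0]],[[0,0,-0.03],[0,0,0]]])

```text
time: 25.9
tool_pos: [556.2, -315.0, 33.8]
tcp_rot: [179.8, 0.0, 60.2]
ft_force: [-5.7, 4.2, 11.0]
finger_gap: 18.0
grip_force: 110.4
```

send_rows(steps=[[[0,0,0.02],[0,0,0]],[[0,0,0.02],[0,0,0]],[[0,0,0.02],[0,0,0]],[[0,0,0.02],[0,0,0]],[[0,0,0.02],[0,0,0]]], fingers=0.3)

```text
time: 26.52
tool_pos: [555.9, -314.8, 32.7]
tcp_rot: [179.9, 0.0, 60.2]
ft_force: [-0.6, 0.1, 1.4]
finger_gap: 59.4
grip_force: 0.0
```

send_rows(steps=[[[0,0,0.5],[0,0,0]],[[0,0,1.5],[0,0,0]],[[0,0,3],[0,0,0]],[[0,0,4.5],[0,0,0]],[[-0.1,1,5.5],[0,0,0]],[[-0.1,2.5,6.2],[0,0,0]],[[-0.1,4.2,6.5],[0,0,0]],[[-0.1,4.2,6.5],[0,0,0]]], fingers=0)

```text
time: 27.52
tool_pos: [554.0, -186.0, 230.9]
tcp_rot: [179.7, -0.1, 60.4]
ft_force: [0.1, 0.1, 0.0]
finger_gap: 85.5
grip_force: 0.0
```

```bash
python3 - <<'E'
from look import *
from plan import *
st=sense();T=st["tool_pos"];print(st["time"],T.__repr__(),st["tcp_rot"],st["ft_force"],st["finger_gap"])
s=snapshot("top")
for n in("top","scene"):
  s=snapshot(n)
  for r in finder.trace("bar_grip",n)[:4]:
    v_,u_=np.nonzero(r["mask"]);print(n,r["confidence"],atz(s,(u_.mean(),v_.mean()),54).round(1))
for z in(0,):
  im=snapshot("top")["img"].astype(int);a=cv2.imread("pics/top0.png")[:,:,::-1].astype(int)
  for i in(im,a):
    m=((i[:,:,0]-i[:,:,1])>60)&((i[:,:,0]-i[:,:,2])>60);m[:, :300]=0;m[:180]=0;m[230:]=0
    v_,u_=np.nonzero(m[:, :380]);print("red",len(u_),u_.mean(),v_.mean(),cv2.minAreaRect(np.column_stack([u_,v_]).astype(np.float32)))
E
```

```text
27.525 array([ 553.99668713, -185.98519496,  230.87837603]) [ 1.79665127e+02 -6.74412712e-02  6.04382932e+01] [0.13506883 0.11852201 0.00800864] 85.49466576905581
top 0.78 [ 415.  -576.1   54. ]
top 0.65 [ 358.2 -288.1   54. ]
top 0.53 [ 543.3 -338.6   54. ]
top 0.37 [609.9  84.3  54. ]
scene 0.77 [ 446. -580.   54.]
scene 0.62 [ 569.1 -290.4   54. ]
scene 0.62 [ 383.7 -303.    54. ]
red 174 348.51724137931035 206.64367816091954 ((348.4528503417969, 206.58493041992188), (25.641944885253906, 6.799000263214111), 29.05460548400879)
red 251 343.2988047808765 204.18725099601593 ((342.4308166503906, 203.7461700439453), (38.94690704345703, 6.821910381317139), 29.74488067626953)
```

send_rows(steps=[[[0.2,1.5,0],[0,0,0.01]],[[0.5,3.0,0],[0,0,0.02]],[[0.7,4.5,0],[0,0,0.03]],[[0.9,5.5,-0.3],[0,0,0.038]],[[1.0,6.3,-0.7],[0,0,0.038]],[[1.0,6.3,-1.0],[0,0,0.038]],[[1.0,6.3,-1.0],[0,0,0.038]],[[1.0,6.3,-1.0],[0,0,0.038]]], fingers=0.33)

```text
time: 28.82
tool_pos: [583.1, -1.1, 198.1]
tcp_rot: [179.9, 0.0, 62.3]
ft_force: [0.3, -0.5, 0.2]
finger_gap: 57.0
grip_force: 0.0
```

```bash
python3 - <<'E'
from look import *
from plan import *
st=sense();T=st["tool_pos"];print(st["time"],T.__repr__(),st["tcp_rot"],st["finger_gap"])
w=snapshot("wrist");save(w,"w8")
for l in("cover_center","cover_lip","fulcrum"):
    for r in finder.pinpoint(l,"wrist")[:1]:
        px=np.array(r["at"])*[560,420];print(l,r["confidence"],px.round(1),atz(w,px,97 if "lip" in l else 98,True).round(1))
hsv=cv2.cvtColor(w["img"],cv2.COLOR_RGB2HSV);m=cv2.inRange(hsv,(45,90,30),(80,255,255))
m=cv2.morphologyEx(m,cv2.MORPH_CLOSE,np.ones((5,5)))
c,_=cv2.findContours(m,0,1);c=max(c,key=cv2.contourArea)[:,0];print(c.min(0),c.max(0))
# top plane of tilted cover: z=97+10..; at lip 107, far 98
def onplane(px,tilt):
    n=R.from_rotvec(np.radians(tilt)*-v*-1).apply(zz) ; p0=np.array([601.4,72,98.])+35*u
    o,d=ray(w,px,True);return o+d*((p0-o)@n)/(d@n)
for tilt in(9,):
    p=np.array([onplane(q,tilt) for q in c]);q=(p-[601.4,72,98]);X=q@u;Y_=q@v
    print(np.percentile(X,[0,2,98,100]).round(1),np.percentile(Y_,[0,2,98,100]).round(1),p[:,2].min(),p[:,2].max())
    for a in(-30,-15,0):
        k=np.abs(X-a)<3;print(a,Y_[k].min(),Y_[k].max())
E
```

```text
28.825 array([583.09147173,  -1.09100921, 198.13685849]) [1.79854793e+02 1.30524452e-02 6.23170059e+01] 56.98021500974572
cover_center 0.94 [257.  111.1] [603.4  76.1  98. ]
cover_lip 0.61 [259.8 160.3] [587.5  42.3  97. ]
fulcrum 0.58 [258.2 189.2] [575.8  23.3  98. ]
[225  66] [290 162]
[-32.  -31.3  38.5  38.6] [-24.  -24.   23.6  23.6] 97.43437328680173 108.60408954955736
-30 -23.940359674607357 21.15560457564036
-15 -23.30504176302107 21.767636417788463
0 -23.374980253623143 22.486879100707487
```

send_rows(steps=[[[0.15,0.9,-0.5],[0,0,0.005]],[[0.32,1.83,-1.2],[0,0,0.005]],[[0.32,1.83,-2.2],[0,0,0.005]],[[0.32,1.83,-2.87],[0,0,0.005]],[[0.32,1.83,-3.1],[0,0,0.005]],[[0.32,1.83,-3.23],[0,0,0.005]],[[0.32,1.83,-3.23],[0,0,0.005]]], squeeze=50)

```text
time: 29.9
tool_pos: [593.1, 54.8, 101.7]
tcp_rot: [179.8, -0.0, 62.7]
ft_force: [0.5, -0.3, -0.7]
finger_gap: 57.2
grip_force: 0.0
```

send_rows(steps=[[[0,0,-0.06],[0,0,0]],[[0,0,-0.12],[0,0,0]],[[0,0,-0.15],[0,0,0]],[[0,0,-0.15],[0,0,0]]])

```text
time: 30.4
tool_pos: [592.5, 55.1, 96.3]
tcp_rot: [179.9, 0.0, 62.7]
ft_force: [-0.9, 0.2, 0.5]
finger_gap: 57.4
grip_force: 0.0
```

send_rows(steps=[[[0,0,-0.04],[0,0,0]],[[0,0,-0.06],[0,0,0]],[[0,0,-0.06],[0,0,0]]])

```text
time: 30.78
tool_pos: [592.5, 55.1, 94.5]
tcp_rot: [179.9, 0.0, 62.7]
ft_force: [-1.0, -0.4, 0.5]
finger_gap: 57.7
grip_force: 0.0
```

send_rows(steps=[[[0,0,-0.03],[0,0,0]],[[0,0,-0.05],[0,0,0]],[[0,0,-0.05],[0,0,0]]])

```text
time: 31.15
tool_pos: [592.5, 55.1, 93.1]
tcp_rot: [179.9, 0.0, 62.7]
ft_force: [0.5, 0.3, -0.0]
finger_gap: 57.3
grip_force: 0.0
```

send_rows(steps=[[[0,0,-0.03],[0,0,0]],[[0,0,-0.05],[0,0,0]],[[0,0,-0.05],[0,0,0]]])

```text
time: 31.52
tool_pos: [592.7, 55.1, 92.7]
tcp_rot: [179.9, -0.0, 62.7]
ft_force: [-3.9, -0.1, 7.6]
finger_gap: 57.4
grip_force: 3.7
```

send_rows(steps=[[[0,0,0.14],[0,0,0]],[[0,0,0.14],[0,0,0]],[[0,0,0.14],[0,0,0]]])

```text
time: 31.9
tool_pos: [592.5, 55.1, 95.7]
tcp_rot: [179.9, 0.0, 62.7]
ft_force: [-0.0, 0.5, -0.9]
finger_gap: 57.2
grip_force: 0.0
```

send_rows(steps=[[[0,0,0],[0,0,0]],[[0,0,0],[0,0,0]],[[0,0,0],[0,0,0]],[[0,0,0],[0,0,0]],[[0,0,0],[0,0,0]]], fingers=1, squeeze=60)

```text
time: 32.52
tool_pos: [592.6, 55.1, 95.9]
tcp_rot: [179.9, 0.0, 62.7]
ft_force: [-1.9, 0.3, 3.1]
finger_gap: 44.2
grip_force: 60.7
```

send_rows(steps=[[[0,0,0.1],[0,0,0]],[[0,0,0.3],[0,0,0]],[[0,0,0.6],[0,0,0]],[[0,0,1.0],[0,0,0]],[[0,0,1.5],[0,0,0]],[[0,0,2.2],[0,0,0]],[[0,0,2.2],[0,0,0]]])

```text
time: 33.4
tool_pos: [594.4, 55.1, 165.0]
tcp_rot: [179.6, -0.1, 62.7]
ft_force: [0.5, 0.8, -1.6]
finger_gap: 44.4
grip_force: 61.1
```

```bash
python3 - <<'E'
from look import *
from plan import *
st=sense();T=st["tool_pos"];print(st["time"],T.__repr__(),st["tcp_rot"],st["ft_force"],st["wrist_torque"],st["finger_gap"])
w=snapshot("wrist");save(w,"w9")
hsv=cv2.cvtColor(w["img"],cv2.COLOR_RGB2HSV);m=cv2.inRange(hsv,(45,90,30),(80,255,255))
c,_=cv2.findContours(m,0,1);c=max(c,key=cv2.contourArea);print(cv2.contourArea(c),c[:,0].min(0),c[:,0].max(0))
for l in("cover_center","tray_in"):
    for r in finder.pinpoint(l,"wrist")[:1]:
        px=np.array(r["at"])*[560,420];print(l,r["confidence"],px,atz(w,px,4,True))
t=snapshot("top")
for r in finder.trace("tray_in","top")[:2]:
    cs,_=cv2.findContours(r["mask"].astype(np.uint8),0,1);q=max(cs,key=cv2.contourArea)[:,0];p=np.array([atz(t,a,20)[:2] for a in q],np.float32);print(r["confidence"],cv2.minAreaRect(p))
E
```

```text
33.4 array([594.35317266,  55.07817626, 164.99661268]) [ 1.79613653e+02 -1.30446782e-01  6.26906058e+01] [ 0.5357143   0.76182704 -1.59088921] [-0.06014061 -0.03915241  0.00271263] 44.42975623651412
14670.0 [229 156] [332 306]
cover_center 0.7 [282.688 235.62 ] [576.09776549  15.41462306   4.        ]
tray_in 0.83 [407.288 298.704] [ 667.87498128 -123.56438212    4.        ]
0.92 ((669.4539184570312, -119.16358947753906), (156.7139892578125, 154.0047607421875), 16.691919326782227)
```

send_rows(steps=[[[0.3,-0.9,0.1],[0,0,0]],[[0.8,-2.2,0.1],[0,0,0]],[[1.3,-3.6,0],[0,0,0]],[[1.8,-5.0,-0.3],[0,0,0]],[[2.2,-6.0,-0.9],[0,0,0]],[[2.32,-6.24,-1.8],[0,0,0]],[[2.32,-6.24,-2.9],[0,0,0]],[[2.32,-6.24,-3.8],[0,0,0]],[[2.32,-6.24,-4.2],[0,0,0]],[[2.32,-6.24,-4.2],[0,0,0]]])

```text
time: 34.9
tool_pos: [661.2, -131.8, 34.5]
tcp_rot: [-180.0, 0.0, 62.7]
ft_force: [-0.1, -0.3, 0.2]
finger_gap: 44.1
grip_force: 61.2
```

send_rows(steps=[[[0,0,-0.1],[0,0,0]],[[0,0,-0.18],[0,0,0]],[[0,0,-0.25],[0,0,0]],[[0,0,-0.25],[0,0,0]]])

```text
time: 35.4
tool_pos: [662.1, -132.1, 28.4]
tcp_rot: [179.9, 0.0, 62.7]
ft_force: [0.1, -0.1, -0.6]
finger_gap: 44.3
grip_force: 61.2
```

send_rows(steps=[[[0,0,-0.07],[0,0,0]],[[0,0,-0.14],[0,0,0]],[[0,0,-0.14],[0,0,0]]])

```text
time: 35.78
tool_pos: [661.9, -132.1, 23.7]
tcp_rot: [179.9, 0.0, 62.7]
ft_force: [-0.2, 0.1, -1.1]
finger_gap: 44.4
grip_force: 61.2
```

send_rows(steps=[[[0,0,-0.04],[0,0,0]],[[0,0,-0.08],[0,0,0]],[[0,0,-0.08],[0,0,0]]])

```text
time: 36.15
tool_pos: [662.0, -132.1, 21.6]
tcp_rot: [179.9, 0.0, 62.7]
ft_force: [0.9, 0.4, -0.5]
finger_gap: 44.2
grip_force: 61.2
```

send_rows(steps=[[[0,0,-0.04],[0,0,0]],[[0,0,-0.08],[0,0,0]],[[0,0,-0.08],[0,0,0]]])

```text
time: 36.52
tool_pos: [662.3, -132.3, 20.1]
tcp_rot: [179.9, 0.0, 62.7]
ft_force: [-3.5, -0.5, 4.2]
finger_gap: 44.3
grip_force: 61.8
```

send_rows(steps=[[[0,0,-0.04],[0,0,0]],[[0,0,-0.06],[0,0,0]],[[0,0,-0.06],[0,0,0]]])

```text
time: 36.9
tool_pos: [662.4, -132.3, 19.8]
tcp_rot: [179.8, 0.0, 62.7]
ft_force: [-9.8, -0.2, 16.0]
finger_gap: 44.2
grip_force: 63.1
```

Contact with the tray floor. Release and rise.

send_rows(steps=[[[0,0,0.08],[0,0,0]],[[0,0,0.08],[0,0,0]],[[0,0,0.08],[0,0,0]],[[0,0,0.08],[0,0,0]]], fingers=0.3)

```text
time: 37.4
tool_pos: [662.0, -132.1, 19.6]
tcp_rot: [179.9, 0.0, 62.7]
ft_force: [0.6, -0.9, 0.5]
finger_gap: 60.0
grip_force: 0.0
```

send_rows(steps=[[[0,0,0.4],[0,0,0]],[[0,0,1.2],[0,0,0]],[[0,0,2.5],[0,0,0]],[[0,0,4],[0,0,0]],[[0,0,5.5],[0,0,0]],[[-1.5,0.3,6.5],[0,0,0]],[[-3.3,0.5,7],[0,0,0]],[[-4.5,0.5,7],[0,0,0]],[[-4.5,0.5,7],[0,0,0]]])

```text
time: 38.52
tool_pos: [525.6, -117.1, 231.2]
tcp_rot: [179.8, 0.0, 62.7]
ft_force: [1.1, -0.4, 0.6]
finger_gap: 59.7
grip_force: 0.0
```

```bash
python3 - <<'E'
from look import *
st=sense();T=st["tool_pos"];print(st["time"],T.__repr__(),st["ft_force"],st["finger_gap"])
for n in("wrist","scene","top"):
    s=snapshot(n);save(s,"end_"+n)
    f=n=="wrist"
    for l,z in(("cover_center",15),("bar_grip",52),("bar_tip",52),("tray_in",4)):
        for r in finder.pinpoint(l,n)[:4]:
            px=np.array(r["at"])*[560,420];print(n,l,round(r["confidence"],2),px.round(0),atz(s,px,z,f).round(0))
w=cv2.imread("pics/end_wrist.png")[:,:,::-1];s={"img":w}
s=snapshot("wrist")
for r in finder.trace("bar_grip","wrist")[:3]:
    v,u=np.nonzero(r["mask"]);p=np.array([atz(s,(a,b),54,True)[:2] for a,b in zip(u[::5],v[::5])]).astype(np.float32);print(r["confidence"],cv2.minAreaRect(p))
hsv=cv2.cvtColor(s["img"],cv2.COLOR_RGB2HSV);m=cv2.inRange(hsv,(45,90,30),(80,255,255));c,_=cv2.findContours(m,0,1)
for k in c:
    if cv2.contourArea(k)>150: print("green",cv2.minAreaRect(np.array([atz(s,q,25,True)[:2] for q in k[:,0]],np.float32)))
E
```

```text
38.525 array([ 525.57514467, -117.08865766,  231.21862096]) [ 1.09333392 -0.35057378  0.6008768 ] 59.70069706420592
wrist cover_center 0.91 [396. 117.] [ 676. -109.   15.]
wrist bar_grip 0.88 [233. 353.] [ 369. -282.   52.]
wrist bar_grip 0.23 [392. 222.] [ 616. -205.   52.]
wrist bar_tip 0.96 [395. 220.] [ 621. -204.   52.]
scene cover_center 0.81 [275. 276.] [ 668. -104.   15.]
scene cover_center 0.25 [198. 239.] [ 533. -307.   15.]
scene bar_grip 0.8 [199. 186.] [ 375. -296.   52.]
scene bar_grip 0.7 [ 92. 217.] [ 451. -598.   52.]
scene bar_grip 0.64 [192. 241.] [ 556. -319.   52.]
scene bar_tip 0.95 [241. 195.] [ 420. -175.   52.]
scene bar_tip 0.69 [134. 204.] [ 419. -482.   52.]
scene bar_tip 0.59 [234. 257.] [ 618. -209.   52.]
scene tray_in 0.71 [268. 275.] [ 658. -122.    4.]
scene tray_in 0.53 [276. 279.] [ 672. -101.    4.]
top cover_center 0.51 [278. 169.] [ 675. -103.   15.]
top bar_grip 0.87 [339. 263.] [ 358. -307.   52.]
top bar_grip 0.63 [429. 244.] [ 424. -600.   52.]
top bar_grip 0.61 [343. 204.] [ 553. -322.   52.]
top bar_grip 0.51 [308. 181.] [ 628. -206.   52.]
top bar_tip 0.65 [309. 183.] [ 622. -209.   52.]
top bar_tip 0.65 [394. 255.] [ 385. -487.   52.]
top bar_tip 0.62 [301. 252.] [ 392. -182.   52.]
top bar_tip 0.62 [224. 189.] [598.  74.  52.]
top tray_in 0.67 [283. 169.] [ 675. -122.    4.]
0.92 ((385.2550048828125, -248.6175537109375), (86.75741577148438, 19.64394187927246), 74.6301040649414)
0.88 ((599.8511962890625, -242.7959747314453), (90.72697448730469, 16.76218605041504), 63.61465835571289)
0.72 ((661.44384765625, -115.44939422607422), (139.35362243652344, 139.6890106201172), 16.675352096557617)
green ((674.072021484375, -109.9114761352539), (70.20008850097656, 48.156280517578125), 70.06388092041016)
```

```bash
python3 -c "
from bench import order;print(order.hand_in())"
```

```text
the job is handed in; nothing more can be done
None
```

I levered the cover loose, laid the bar back on its black rest, put the cover in the blue tray, and handed the job in at about 39 s of the 72 s allowed. The verdict isn't shown. The one risk is that, at the deepest lever angle, the wrist force rose to about 66 N, probably a finger against the tray corner or the bar's tail on the bench. If it was the gripper body, that could break the 40 N limit; I backed off at once.

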